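# Draw the hot tray out of the reflow oven with the wire hook

## Robot

A 6-joint arm with a two-finger parallel gripper is mounted at the origin on the work surface. World frame = base frame: x ahead of the robot, y to its left, z up, the work surface at z = 0. Lengths are in mm, angles in degrees, forces in N, time in s.
With the tool pointing down it reaches from about 350 to 850 mm from the base axis. Payload 8.1 kg.
Tool frame: the origin (TCP) lies at the very end of the fingers, on their centre line; the grasp point (between the pads) lies r.tcp_to_grasp behind it (r.tcp_to_grasp is the distance from the TCP to the grasp point, in mm); z points along the fingers, y is the line along which they close (so a half turn about z gives the same grasp; the last joint's range is limited). The gripper opens to 85 mm and grips with 20 to 120 N. Pads are 22 mm wide; open, the fingers measure 114 mm over their backs; the gripper's body (76 mm by 85 mm) begins 54 mm behind the grasp point. The pads swing forward as they close: fully open they stand 13 mm farther back than shut.
Start: joints at [66.784, 7.471, 85.268, -0, 87.261, -4.893], TCP at [188.604, 569.591, 231.292] pointing down, gripper open.
Joint ranges: [-169.43, 169.43], [-51.17, 129.36], [1.28, 143.12], [-76.62, 256.62], [0, 156.53], [-152.29, 152.29]. Speed limits (degrees/s): [136.94, 136.94, 159.86, 180, 180, 180].

## Interface

Orientations are given as [roll, pitch, yaw] about the fixed x, y, z axes, in that order (R = Rz(yaw) Ry(pitch) Rx(roll)).
In Python, from bench import r gives the robot as it stands.
- The arm moves only by the shell command python3 -m handwheel 'ROWS' [OPENING] [FORCE]. ROWS is JSON, a list of rows, each a list of 4 numbers: the shift along the tool's x, y, z in m, then the turn about the tool's z in degrees. A call has 1 to 10 rows; each row shifts and turns the commanded pose from where the row before left it, along the tool's axes as they then stand; what a row does not reach is not made up. A row lasts 1/10 s, in which the tool goes at most 50 mm and 8.59 degrees, less where a joint would pass 70% of its speed; a pose out of reach is approached as far as the arm can. A call is refused whole if a number of a shift passes 0.05 or a number of a turn 8.59, either way. A call with a gripper value outside its range is refused whole. OPENING is the finger opening in m, from 0 to 0.0854, set as the call begins (- or left out, the last holds). The fingers move at their own pace and stop on an object; FORCE is the grip in N (left out, the last holds). Time passes only in rows, so rows that do not move let the fingers close. It gives the time, the measured TCP pose, the force, the opening and the grip force at its end, in the units of the state.
- r.sense(): the state, without advancing time (a new reading comes with each control period).
- r.snapshot(name): name is "scene" or "side" or "wrist"; returns the picture (400x640x3 uint8, red, green, blue); there is no depth.
- r.camera_params(name): a dict with "fx", "fy", "cx", "cy" (pixels), "R" (3x3) and "t" (3): a world point X has camera coordinates R X + t; the wrist camera has in their place "mount" (4x4, takes a point from camera to tool coordinates, whose origin is the TCP and whose axes are the flange's). Camera axes: x right, y down, z forward; pixel columns grow to the right and rows downward; lengths in mm; the calibration is good to about 2 mm. A picture is of the moment at which its call begins: read the wrist's pose just before it. camera_params takes no time and is no camera call.
- r.hand_in(): hands the job in; it is judged then, once.
The state is a dict: "time": time; "joint_pos": joint angles; "qd": joint speeds; "joint_efforts": joint torques, N m; "tool_pos": TCP position; "tcp_rot": TCP orientation; "ft_force": force on the tool from outside, world axes, zero at the start; "wrist_torque": the same for the moment, N m; "finger_gap": finger opening in mm; "grip_force": force on a finger pad.
Only numpy, scipy, OpenCV 4.12 (cv2) and the standard library are available. Lean on these libraries where they do the work, as an engineer would, in place of code of your own. Each camera call takes 0.05 s, during which the arm holds its last target. There are 200 camera calls.

## Task

The reflow oven has just finished and its tray is hot: take the wire hook from the tool rest, drop its bent end into the finger hole of the tray's pull tab and draw the tray out slowly and gently, right up against its stop, without forcing it and with the soldered board still lying flat on it. Do not touch the oven or its tray with the gripper or arm, only with the hook. Then lay the hook back in its own place on the tool rest, and leave the rest of the bench as it is.

Things in the scene. Friction and masses are not known exactly. Their poses are not given: they have to be found in the camera images.
- oven: White sheet-metal benchtop reflow oven, fixed to the bench, 290 mm deep (its x) by 310 mm wide (its y), 168 mm high. Origin: centre of the underside; -x of its frame is the front, where the tray comes out, z is up. Hot: only the hook may touch it. Neither it nor its tray may be loaded with more than 16 N.
- tray_hole (a point): Centre of the finger hole at the top surface of the tray's pull tab; axes parallel to the oven's. The plain steel tab is horizontal, 64 mm wide and 4 mm thick, projects 48 mm from the tray's upright front panel, 85 mm above the bench, and is open below. The round hole is 20 mm across with its centre 29 mm in front of the panel and 19 mm from the tab's outer edge.
- tray (a joint): Slide of the oven's steel tray along the oven's -x, m: 0 = fully in, grows as it is drawn out; starts 0 to 20 mm out. 4 to 6 N of friction; stays where it is left; not to be drawn faster than 0.12 m/s. Its hidden stop is set differently every time, between 90 and 130 mm of travel, and must be felt as a rise of the pull: at 10 N the tray is well against it, above 16 N it is being forced.
- buffer (a joint): Squeeze of the stiff rubber buffer of the tray's stop (inside the oven, out of sight), m: 0 until the tray meets it, then about 0.2 mm per newton of pull above the sliding friction. When the pull is slackened the tray's friction keeps it against the buffer, at about 0.8 mm.
- board: Green circuit board 100 x 80 x 4 mm, 50 g, lying loose on the floor of the tray. Origin: centre of its underside, 18 mm below the level of the tab's top; hidden in the oven at the start.
- hook: Wire hook, 110 g: wooden handle 130 mm long, 18 mm wide, 22 mm high, with a 6 mm steel rod out of its front end whose end is bent straight down. Origin: centre of the handle (close to the centre of mass); x points along the handle to the bent end, z is up. At the start it lies in one of the rest's two places, bent end down, with its origin 51 mm above the bench.
- hook_tip (a point): Lower end of the hook's bent end, at (125, 0, -36) mm in the hook's frame; the upright part is 6 mm thick and runs from the rod, 36 mm above the tip's end, down to it.
- rest: Aluminium tool rest fixed to the bench: base plate 120 mm (its x) by 180 mm (its y), 8 mm thick, with two forked uprights 8 mm thick at x = -40 and +40 mm. They carry two tool places at y = -50 and +50 mm: notches 26 mm wide with their bottoms 40 mm above the bench, prongs rising to 58 mm; the handles lie in them along x, and between the uprights there are 72 mm free for fingers. Origin: centre of the underside, on the bench.
- spatula: Flat steel spatula with a handle like the hook's (same size, same frame) but a straight rod and flat blade reaching 157 mm ahead of its origin; lies in the rest's other place. Not needed, not to be moved.
- flux: Bystander: small amber bottle with black cap, 30 mm across, 70 mm high; origin under its centre.
- spool: Bystander: solder spool, 54 mm across, 44 mm high, standing; origin under its centre.
- bracket: Bystander: orange printed bracket, 50 x 30 x 30 mm; origin under its centre.
- jar: Bystander: white lidded jar, 64 mm across, 58 mm high; origin under its centre.
Things that resemble listed ones, but are neither listed nor needed, are in the scene too. Leave any red or yellow look-alike of the hook alone.

How it is judged:
By the outcome, as a careful person would: the job done as asked, in the order asked, and still so for the second after the job is handed in, with the robot touching nothing.
It also fails if it takes over 51 s, if anything falls off the work surface, if the arm or the gripper's body presses on something with over 40 N, if the wrist force passes 120 N, or if a joint passes its speed limit or range.

## Working session

There is one attempt and no reset: what is moved stays moved. The work goes in short steps, Python scripts to look and compute and a shell command to move; the robot and the scene stay as the last step left them, time stands still between calls to the robot, and variables do not carry over. Pictures are saved under pics/ and viewed, at most 10 in all, crops included, and the job is handed in when it is done.

```bash
mkdir -p pics; ls
cat > h.py <<'E'
import numpy as np, cv2
from scipy.spatial.transform import Rotation as Ro
from bench import r
def snap(n,f):
    s=r.sense(); im=r.snapshot(n); cv2.imwrite('pics/'+f,im[:,:,::-1]); return s,im
def ray(n,u,v,s=None):
    c=r.camera_params(n); d=np.array([(u-c['cx'])/c['fx'],(v-c['cy'])/c['fy'],1])
    if n=='wrist':
        M=np.array(c['mount']); T=Ro.from_euler('xyz',s['tcp_rot'],degrees=True).as_matrix()
        return T@M[:3,3]+np.array(s['tool_pos']), T@M[:3,:3]@d
    R=np.array(c['R']); return -R.T@np.array(c['t']), R.T@d
def onz(n,u,v,z,s=None):
    o,d=ray(n,u,v,s); return o+d*(z-o[2])/d[2]
def proj(n,X,s=None):
    c=r.camera_params(n); X=np.array(X,float)
    if n=='wrist':
        M=np.array(c['mount']); T=Ro.from_euler('xyz',s['tcp_rot'],degrees=True).as_matrix()
        p=M[:3,:3].T@(T.T@(X-s['tool_pos'])-M[:3,3])
    else: p=np.array(c['R'])@X+np.array(c['t'])
    return np.array([c['fx']*p[0]/p[2]+c['cx'],c['fy']*p[1]/p[2]+c['cy']])
E
python3 - <<'E'
from h import *
a=[snap(n,n+'0.png') for n in('scene','side')]
print(a[1][0], r.tcp_to_grasp)
for n in('scene','side'): print(ray(n,320,200)[0].round(),ray(n,320,200)[1].round(2))
cv2.imwrite('pics/a.png',np.vstack([x[1][:,:,::-1] for x in a])[:, :][0:800])
E
python3 -c "
import cv2
a=cv2.imread('pics/a.png');print(a.shape)"
```

```text
pics
{'time': 0.05, 'joint_pos': array([ 6.67834874e+01,  7.51444489e+00,  8.53290745e+01,  3.09323171e-04,
        8.72592354e+01, -4.89272747e+00]), 'qd': array([ 0.0608776 , -0.02070791, -0.0008571 , -0.06457812, -0.02522677,
       -0.0214873 ]), 'joint_efforts': array([ 3.09518937e-04, -5.71374106e+01, -5.02331078e+01, -1.49672360e-04,
        9.09819093e-03,  3.99134319e-05]), 'tool_pos': array([188.39531242, 569.09563169, 230.25328082]), 'tcp_rot': array([-1.79897646e+02, -9.07181768e-03,  1.61676192e+02]), 'ft_force': array([-0.09479091,  0.11494108,  0.49520984]), 'wrist_torque': array([-0.01293928,  0.01843336,  0.04092711]), 'grip_force': 0.0, 'finger_gap': 85.04826311771767} 18.700000000000003
[1292.  106.  784.] [-0.73 -0.19 -0.66]
[ 283. 1289.  949.] [ 0.14 -0.82 -0.56]
(800, 640, 3)
```

View pics/scene0.png

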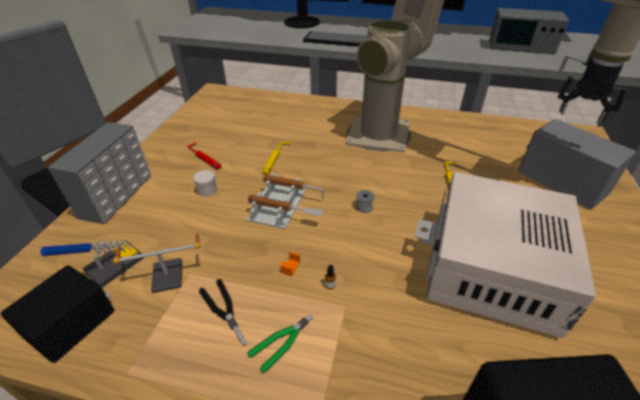

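View pics/side0.png

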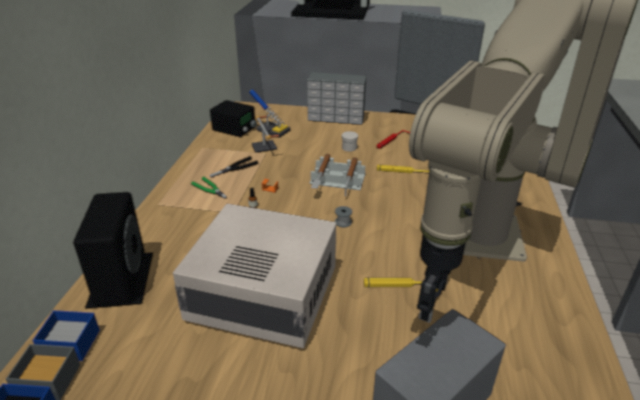

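The scene view shows the rest near (285,200), with two brown handles at (283,182) and (267,202) and their rods pointing right. The oven is at (510,250) with its tab at (425,230). The side view agrees. I'll zoom in on the rest and the tab.

Run:
```python
from h import *
a=cv2.imread('pics/scene0.png'); 
c1=cv2.resize(a[160:240,230:390],None,fx=5,fy=5,interpolation=2)[:, :800]
c2=cv2.resize(a[170:330,400:600],(250,200))
b=cv2.imread('pics/side0.png')
c3=cv2.resize(b[145:215,300:380],(228,200)); 
c4=cv2.resize(a[210:260,405:465],(240,200),interpolation=2)
cv2.imwrite('pics/z.png',np.vstack([c1,np.hstack([c3,c4,np.zeros((200,800-468,3),np.uint8)])]))
for n,p,z in [('scene',(300,183),51),('scene',(265,180),51),('scene',(323,188),51),('scene',(286,201),51),('scene',(249,200),51),('scene',(427,230),85),('scene',(429,294),0),('scene',(581,324),0),('scene',(584,294),168),('scene',(432,262),168),('scene',(582,192),168),('scene',(456,178),168),('side',(344,213),44)
 ,('side',(221,209),168),('side',(336,225),168),('side',(306,311),168),('side',(180,287),168)]: print(n,p,onz(n,*p,z).round())
```

```text
scene (300, 183) [ 423. -183.   51.]
scene (265, 180) [ 434. -291.   51.]
scene (323, 188) [ 430. -110.   51.]
scene (286, 201) [ 511. -199.   51.]
scene (249, 200) [ 532. -303.   51.]
scene (427, 230) [569. 194.  85.]
scene (429, 294) [698. 218.   0.]
scene (581, 324) [699. 552.  -0.]
scene (584, 294) [756. 478. 168.]
scene (432, 262) [745. 197. 168.]
scene (582, 192) [432. 551. 168.]
scene (456, 178) [447. 249. 168.]
side (344, 213) [423.  32.  44.]
side (221, 209) [729. 244. 168.]
side (336, 225) [417. 260. 168.]
side (306, 311) [435. 562. 168.]
side (180, 287) [719. 541. 168.]
```

View pics/z.png

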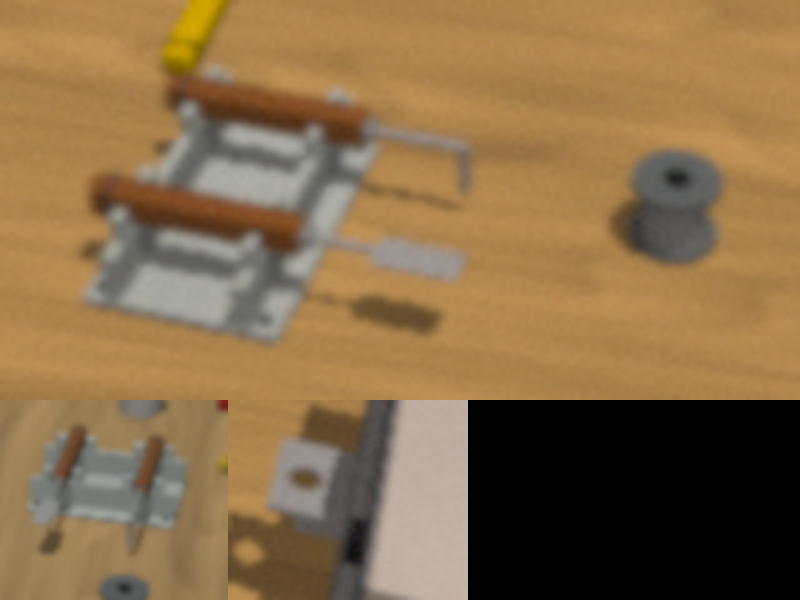

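The crop shows the hook (bent end) at the far place, with handle ends at (265.6,178.4) and (303.6,184.4) and the bend at (323.2,189.6). The tab hole is at about (424.3,230).

```bash
cat >> h.py <<'E'
def rel(target, yaw=None):
    s=r.sense(); T=Ro.from_euler('xyz',s['tcp_rot'],degrees=True).as_matrix()
    d=T.T@(np.array(target)-s['tool_pos']); 
    return (d/1000).round(4), None if yaw is None else round((s['tcp_rot'][2]-yaw+180)%360-180,2)
E
python3 - <<'E'
from h import *
a=onz('scene',265.6,178.4,51);b=onz('scene',303.6,184.4,51);c=onz('scene',323.2,189.6,51)
print(a,b,c,(a+b)/2, [np.degrees(np.arctan2(*(q-a)[[1,0]])) for q in (b,c)],np.linalg.norm(b-a),np.linalg.norm(c-a))
print(onz('scene',424.3,230,85))
# side: handle crop c3 scale 228/80=2.85, y 200/70
P=lambda u,v:(300+u/2.85,145+(v-400)/2.857)
print([onz('side',*P(*q),51).round() for q in((157,443),(143,487),(133,545))])
E
python3 -m handwheel '[[0,0,0,8.3],[0,0,0,8.3],[0,0,0,8.3],[0,0,0,8.3],[0,0,0,8.3],[0,0,0,8.3],[0,0,0,8.3],[0,0,0,8.3]]'
python3 -c "
from h import *
print(rel([400,100,260],95))"
```

```text
[ 426.2934412  -291.96946624   51.        ] [ 426.96258962 -170.56239142   51.        ] [ 436.8301261  -107.35514712   51.        ] [ 426.62801541 -231.26592883   51.        ] [np.float64(89.684211217223), np.float64(86.7334422325406)] 121.4089188551857 184.91476023516262
[570.78829398 187.41737204  85.        ]
[array([ 425., -287.,   51.]), array([ 430., -179.,   51.]), array([426., -54.,  51.])]
time: 0.9
tool_pos: [188.5, 569.3, 230.6]
tcp_rot: [-180.0, 0.1, 94.9]
ft_force: [-0.8, 0.5, -1.0]
finger_gap: 85.3
grip_force: 0.0
(array([-0.4858,  0.1704, -0.029 ]), np.float64(-0.07))
```

```bash
python3 -m handwheel '[[-0.045,0.017,-0.003,0],[-0.045,0.017,-0.003,0],[-0.045,0.017,-0.003,0],[-0.045,0.017,-0.003,0],[-0.045,0.017,-0.003,0],[-0.045,0.017,-0.003,0],[-0.045,0.017,-0.003,0],[-0.045,0.017,-0.003,0],[-0.045,0.017,-0.003,0],[-0.045,0.017,-0.003,0]]'
python3 -m handwheel '[[-0.048,0.005,0,0.8],[-0.048,0,0,0.8],[-0.048,0,0,0.8],[-0.048,0,0,0.8],[-0.048,0,0,0.8],[-0.048,0,0,0.8],[0,0,0,0],[0,0,0,0],[0,0,0,0]]'
python3 - <<'E'
from h import *
print(rel([427,-232,180],88))
s,im=snap('wrist','w1.png');print(s['time'],r.camera_params('wrist'))
E
```

```text
time: 1.9
tool_pos: [399.5, 135.2, 261.2]
tcp_rot: [180.0, -0.0, 95.3]
ft_force: [0.4, -0.2, -0.7]
finger_gap: 85.3
grip_force: 0.0
time: 2.8
tool_pos: [420.6, -149.1, 261.0]
tcp_rot: [-180.0, -0.0, 90.5]
ft_force: [-0.3, 0.8, -0.3]
finger_gap: 85.3
grip_force: 0.0
(array([-0.083 ,  0.0057,  0.0809]), np.float64(2.5))
2.8 {'fx': 348.4522886432774, 'fy': 348.4522886432774, 'cx': 315.77287821731557, 'cy': 196.50741778397284, 'mount': array([[-5.27622085e-04, -9.64663786e-01, -2.63483398e-01,
         6.60960893e+01],
       [ 9.99999853e-01, -5.41341519e-04, -2.05305061e-05,
        -4.64984011e-01],
       [-1.22829467e-04, -2.63483370e-01,  9.64663930e-01,
        -1.44014029e+02],
       [ 0.00000000e+00,  0.00000000e+00,  0.00000000e+00,
         1.00000000e+00]])}
```

View pics/w1.png

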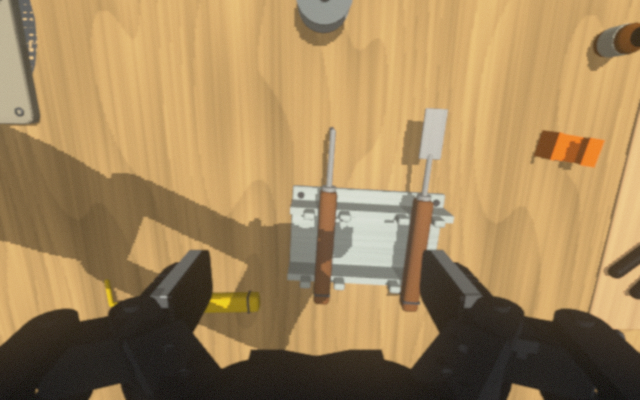

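The wrist view shows the hook handle from (328,192) to (321,300) with its tip at (332,128), and the spatula to its right at (418,255).

```bash
cat > m.py <<'E'
from h import *
def handle(s,im,ux):
    hsv=cv2.cvtColor(im,cv2.COLOR_RGB2HSV)
    m=((hsv[...,0]<14)&(hsv[...,1]>120)&(hsv[...,2]>35)&(hsv[...,2]<190)).astype(np.uint8)
    n,l,st,c=cv2.connectedComponentsWithStats(m)
    i=min([k for k in range(1,n) if st[k,4]>500],key=lambda k:abs(c[k][0]-ux))
    y,x=np.nonzero(l==i)
    rows=np.unique(y); mid=np.array([np.mean(x[y==t]) for t in rows]); w=np.array([(y==y).sum() and (y==t).sum() for t in rows])
    k=slice(5,-8); p=np.polyfit(rows[k],mid[k],1)
    f=onz('wrist',np.polyval(p,rows[0]),rows[0],62,s); b=onz('wrist',np.polyval(p,rows[-1]),rows[-1],62,s)
    d=f-b; yaw=np.degrees(np.arctan2(d[1],d[0])); u=d/np.linalg.norm(d)
    print('front',f,'back',b,'len',np.linalg.norm(d),'yaw',yaw,'widthpx',np.median(w),'ctr from front',f-65*u)
    return f-65*u,yaw
E
python3 - <<'E'
from m import *
s=r.sense(); im=cv2.imread('pics/w1.png')[:,:,::-1].copy()
c,y=handle(s,im,325); handle(s,im,418)
print(onz('wrist',332,129,51,s)); print(rel([c[0],c[1],120],y))
E
```

```text
front [ 532.7139333  -181.13015748   62.        ] back [ 525.82005527 -295.75231027   62.        ] len 114.82927964781324 yaw 86.55812715522713 widthpx 12.0 ctr from front [ 528.81160043 -246.01291172   62.        ]
front [ 532.7139333  -181.13015748   62.        ] back [ 525.82005527 -295.75231027   62.        ] len 114.82927964781324 yaw 86.55812715522713 widthpx 12.0 ctr from front [ 528.81160043 -246.01291172   62.        ]
[ 436.09237408 -109.17232558   51.        ]
(array([-0.0983,  0.1072,  0.141 ]), np.float64(4.0))
```

Run:
```python
from m import *
s=r.sense()
f=onz('wrist',328.5,191,62,s);b=onz('wrist',321,300,57,s);print(f,b,(f+b)/2,np.degrees(np.arctan2(*(f-b)[[1,0]])))
im=cv2.imread('pics/w1.png'); hsv=cv2.cvtColor(im,cv2.COLOR_BGR2HSV); print(hsv[230,315:340].tolist()); print(hsv[230,405:430].tolist())
```

```text
[ 433.3571021  -170.41223815   62.        ] [ 427.49344748 -298.51255224   57.        ] [ 430.42527479 -234.46239519   59.5       ] 87.3791764914629
[[33, 17, 133], [30, 22, 125], [19, 37, 110], [13, 78, 102], [14, 106, 101], [13, 114, 105], [13, 109, 105], [12, 124, 109], [13, 119, 120], [13, 133, 134], [13, 134, 147], [13, 138, 152], [13, 140, 151], [13, 134, 152], [13, 132, 149], [13, 133, 149], [13, 130, 145], [13, 131, 134], [13, 109, 122], [17, 66, 112], [23, 27, 122], [36, 19, 134], [34, 13, 133], [37, 17, 136], [40, 17, 136]]
[[41, 15, 138], [34, 15, 133], [27, 18, 130], [28, 29, 113], [13, 54, 100], [16, 85, 90], [14, 88, 90], [14, 96, 93], [13, 115, 104], [13, 122, 119], [14, 132, 135], [13, 134, 147], [13, 137, 154], [13, 140, 157], [13, 141, 163], [13, 141, 163], [13, 141, 164], [13, 148, 164], [13, 141, 166], [13, 142, 167], [13, 140, 164], [14, 145, 160], [13, 141, 157], [13, 119, 157], [15, 65, 168]]
```

```bash
python3 -m handwheel '[[0,0,0,3.5],[-0.043,0.007,0.044,0],[-0.043,0.007,0.044,0],[0,0,0.048,0],[0,0,0.02,0],[0,0,0,0],[0,0,0,0]]'
python3 - <<'E'
from h import *
s,im=snap('wrist','w2.png');cv2.imwrite('pics/w2c.png',im[100:,150:490,::-1])
print(rel([430,-236,33],87))
E
```

```text
time: 3.55
tool_pos: [428.8, -218.8, 122.9]
tcp_rot: [180.0, -0.0, 87.1]
ft_force: [1.1, 0.3, 0.3]
finger_gap: 85.4
grip_force: 0.0
(array([-0.0164,  0.001 ,  0.0911]), np.float64(0.08))
```

View pics/w2.png

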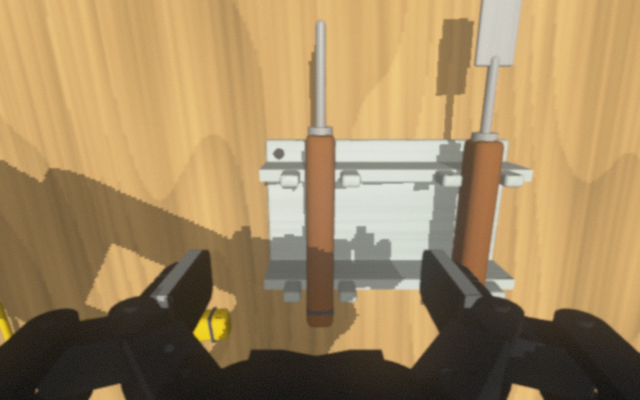

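The closer view shows the handle from (320,136) to (319,322) and the rod's bend at (320,22), well aligned with the tool.

Run:
```python
from h import *
s=r.sense()
f=onz('wrist',320.5,136,62,s);b=onz('wrist',319,313,62,s);t=onz('wrist',320.5,21,54,s)
u=t-b;u[2]=0;u/=np.linalg.norm(u)
print(f,b,t,np.degrees(np.arctan2(u[1],u[0])),f-65*u,b+65*u,t-128*u)
```

```text
[ 434.47129941 -173.25386629   62.        ] [ 427.79354474 -291.34579398   62.        ] [ 437.60954768 -110.39754953   54.        ] 86.89488659276192 [ 430.95038409 -238.15843589   62.        ] [ 431.31446006 -226.44122438   62.        ] [ 430.6760529  -238.20962505   54.        ]
```

```bash
python3 -m handwheel '[[-0.0185,0.002,0.02,0],[0,0,0.035,0],[0,0,0.026,0],[0,0,0.01,0],[0,0,0,0],[0,0,0,0]]'
python3 -m handwheel '[[0,0,0,0],[0,0,0,0],[0,0,0,0],[0,0,0,0],[0,0,0,0],[0,0,0,0],[0,0,0,0],[0,0,0,0]]' 0.005 70
```

```text
time: 4.2
tool_pos: [430.8, -239.1, 33.4]
tcp_rot: [179.9, 0.1, 87.0]
ft_force: [0.2, -0.5, 0.2]
finger_gap: 85.4
grip_force: 0.0
time: 5.0
tool_pos: [429.6, -238.6, 31.7]
tcp_rot: [180.0, 0.0, 87.0]
ft_force: [-0.0, 0.6, 5.2]
finger_gap: 16.7
grip_force: 68.6
```

```bash
python3 -m handwheel '[[0,0,-0.01,0],[0,0,-0.025,0],[0,0,-0.03,0],[0,0,-0.03,0],[0,0,-0.02,0]]'
python3 -m handwheel '[[0.025,0.012,0,0],[0.03,0.015,0,0],[0.04,0.018,0,0],[0.04,0.018,0,0],[0.04,0.018,0,0],[0.04,0.018,0,0],[0.03,0.012,0,0],[0.015,0.005,0,0],[0,0,0,0],[0,0,0,0]]'
python3 - <<'E'
from h import *
s,im=snap('wrist','w3.png');print(s['tool_pos'],s['tcp_rot'],s['time'])
E
```

```text
time: 5.5
tool_pos: [429.8, -238.7, 148.8]
tcp_rot: [179.9, 0.1, 87.0]
ft_force: [1.0, -0.7, -1.5]
finger_gap: 17.1
grip_force: 68.3
time: 6.5
tool_pos: [558.4, 14.6, 146.0]
tcp_rot: [-179.9, 0.0, 87.0]
ft_force: [-0.5, -0.2, -1.1]
finger_gap: 17.1
grip_force: 68.4
[558.40396217  14.62405489 146.03260942] [-1.79946258e+02  3.54336564e-02  8.70067346e+01] 6.5
```

View pics/w3.png

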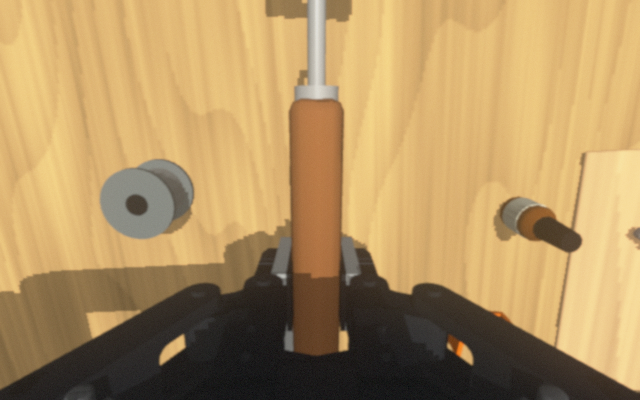

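The wrist view shows the handle centred at column 317. The rod runs out of the top edge at (317,0), so the tip and tab are out of frame. I'll raise and shift sideways to see the tab.

```bash
python3 -m handwheel '[[0.01,-0.01,-0.03,0],[0.02,-0.015,-0.04,0],[0.01,-0.01,-0.04,0],[0,0,-0.03,0],[0,0,0,0],[0,0,0,0],[0,0,0,0]]'
python3 - <<'E'
from h import *
s,im=snap('wrist','w4.png');print(s['tool_pos'],s['tcp_rot'],s['time'])
E
```

```text
time: 7.25
tool_pos: [525.3, 55.9, 284.5]
tcp_rot: [-179.9, 0.0, 86.9]
ft_force: [-0.7, 0.7, -0.7]
finger_gap: 16.9
grip_force: 68.5
[525.26808733  55.92384748 284.51811362] [-1.79853016e+02  2.01817778e-02  8.68922329e+01] 7.25
```

View pics/w4.png

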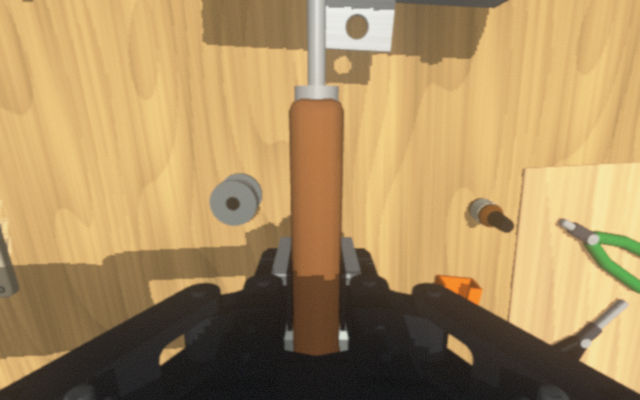

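The tab hole is at (357,27), with the tab's outer edge running from (326,49) to (391,52) and the rod at column 317.

Run:
```python
from h import *
s=r.sense(); im=cv2.imread('pics/w4.png')
g=cv2.cvtColor(im,cv2.COLOR_BGR2HSV)
m=((g[...,1]<60)&(g[...,2]>140)).astype(np.uint8)[:70,328:420]
c=max(cv2.findContours(m,0,2)[0],key=cv2.contourArea)
# outer edge: lowest tab px per column
cols=np.arange(2,56); low=[np.nonzero(m[:,k])[0].max() for k in cols]; p=np.polyfit(cols,low,1)
hole=(m==0).astype(np.uint8); n,l,st,ce=cv2.connectedComponentsWithStats(hole[10:46,12:50]); print([(st[i,4],ce[i]+[340,10]) for i in range(n)])
A=onz('wrist',330,np.polyval(p,2),85,s);B=onz('wrist',384,np.polyval(p,56),85,s);d=B-A
print('edge',A,B,'oven yaw',np.degrees(np.arctan2(d[1],d[0]))+90)
h=onz('wrist',357,26.5,85,s);print('hole',h)
# handle front end, hook origin in tool coords (z top of handle = TCP+19+11)
T=Ro.from_euler('xyz',s['tcp_rot'],degrees=True).as_matrix()
z=s['tool_pos'][2]
f=onz('wrist',317,100,z+30,s);q=onz('wrist',317,5,z+22,s)
print('front,rod in tool',T.T@(f-s['tool_pos']),T.T@(q-s['tool_pos']))
```

```text
[(np.int32(980), array([359.23979592,  27.98061224])), (np.int32(388), array([356.6314433 ,  26.28608247]))]
edge [543.24767751 168.09878296  85.        ] [592.52534665 162.84051425  85.        ] oven yaw 83.9091909898135
hole [568.32040625 184.94180747  85.        ]
front,rod in tool [ 6.64724021e+01 -4.09882896e-02 -3.00234116e+01] [ 9.53879587e+01 -2.40012532e-02 -2.20335985e+01]
```

```bash
python3 -m handwheel '[[0.003,0.01,0.02,0],[0.003,0.015,0.04,0],[0,0.012,0.045,0],[0,0,0.03,0],[0,0,0.02,0],[0,0,0.01,0],[0,0,0,0],[0,0,0,0],[0,0,0,0]]'
python3 - <<'E'
from h import *
print(rel([562.4,59.9,114],87))
a=snap('scene','s5.png');b=snap('side','d5.png')
s=a[0];T=Ro.from_euler('xyz',s['tcp_rot'],degrees=True).as_matrix()
tip=T@[126,0,17]+s['tool_pos'];print(tip,proj('scene',tip),proj('scene',[569,185.7,85]),proj('side',tip),proj('side',[569,185.7,85]))
c=proj('scene',tip).astype(int);d=proj('side',tip).astype(int);print(c,d)
f=lambda im,c:cv2.resize(im[c[1]-30:c[1]+30,c[0]-30:c[0]+30,::-1],(400,400),interpolation=2)
cv2.imwrite('pics/z5.png',np.hstack([f(a[1],c),f(b[1],d)]))
E
```

```text
time: 8.2
tool_pos: [564.4, 60.9, 123.0]
tcp_rot: [179.8, -0.0, 87.0]
ft_force: [0.5, -0.4, -0.3]
finger_gap: 16.7
grip_force: 68.6
(array([-0.0011, -0.002 ,  0.009 ]), np.float64(-0.03))
[571.14683282 186.7433471  106.00037791] [425.42810198 224.1118667 ] [423.63823158 229.38803981] [284.41729895 221.3393113 ] [285.50085834 227.22348585]
[425 224] [284 221]
```

View pics/z5.png

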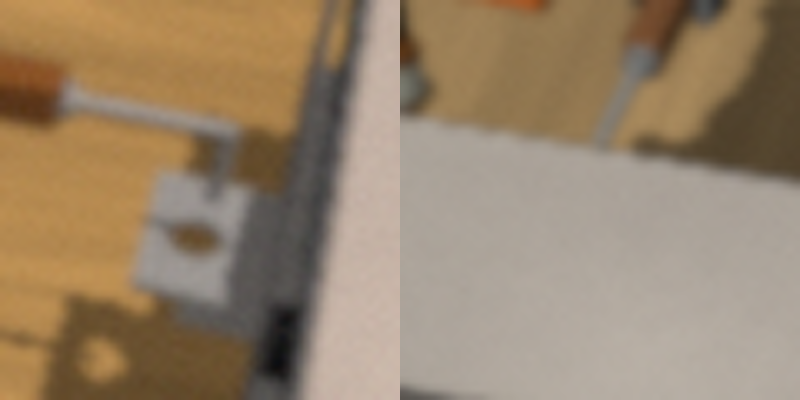

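The crop shows the hook tip at (216,196), i.e. scene pixel (427.4,223.4), and the hole at (424.2,229.7). The side view is blocked by the oven.

Run:
```python
from h import *
h=onz('scene',424.2,229.7,85)
for z in(104,106,108): print(onz('scene',427.4,223.4,z)-h)
print(h, onz('scene',395+232/6.67,194+132/6.67,142))
```

```text
[-4.46742988  4.51959998 19.        ]
[-2.33007306  4.26649303 21.        ]
[-0.19271624  4.01338607 23.        ]
[569.77939195 187.124739    85.        ] [571.0582577  191.11271139 142.        ]
```

```bash
python3 -m handwheel '[[-0.0035,0,0.005,0],[0,0,0.007,0],[0,0,0.004,0],[0,0,0.003,0],[0,0,0.003,0],[0,0,0.002,0],[0,0,0,0]]'
python3 -m handwheel '[[0,0,0.002,0],[0,0,0.002,0],[0,0,0.002,0],[0,0,0,0]]'
```

```text
time: 9.0
tool_pos: [562.9, 57.5, 96.8]
tcp_rot: [-180.0, 0.0, 87.0]
ft_force: [0.2, -0.2, -0.7]
finger_gap: 17.0
grip_force: 68.6
time: 9.4
tool_pos: [562.9, 57.5, 90.8]
tcp_rot: [-180.0, 0.0, 87.0]
ft_force: [0.1, -1.0, -2.0]
finger_gap: 17.1
grip_force: 68.6
```

```bash
cat > guard.py <<'E'
import sys
from h import *
s=r.sense(); f=s['ft_force']; d=np.array([np.cos(np.radians(86)),np.sin(np.radians(86))])
print('t%.1f'%s['time'],s['tool_pos'].round(1),'F',f.round(1),'pull %.1f'%(f[:2]@d),'gap %.1f'%s['finger_gap'],flush=True)
sys.exit(f[:2]@d>float(sys.argv[1]))
E
alias g=true
python3 -m handwheel '[[0,0,0.002,0],[0,0,0.001,0],[-0.001,0,0,0],[-0.002,0,0,0]]' >/dev/null && python3 guard.py 8 &&
python3 -m handwheel '[[-0.002,0,0,0],[-0.002,0,0,0]]' >/dev/null && python3 guard.py 8 &&
python3 -m handwheel '[[-0.002,0,0,0],[-0.002,0,0,0]]' >/dev/null && python3 guard.py 8 &&
python3 -m handwheel '[[-0.002,0,0,0],[-0.002,0,0,0]]' >/dev/null && python3 guard.py 8 &&
python3 -m handwheel '[[-0.002,0,0,0],[-0.002,0,0,0]]' >/dev/null && python3 guard.py 8
```

```text
t9.8 [562.9  54.5  88.2] F [0.2 0.1 0.4] pull 0.1 gap 16.9False
```

```bash
sed -i 's/sys.exit(\(.*\))$/sys.exit(int(\1))/' guard.py
H="python3 -m handwheel"
python3 -m handwheel '[[-0.002,0,0,0],[-0.002,0,0,0]]' >/dev/null && python3 guard.py 8 &&
python3 -m handwheel '[[-0.002,0,0,0],[-0.002,0,0,0]]' >/dev/null && python3 guard.py 8 &&
python3 -m handwheel '[[-0.002,0,0,0],[-0.002,0,0,0]]' >/dev/null && python3 guard.py 8 &&
python3 -m handwheel '[[-0.002,0,0,0],[-0.002,0,0,0]]' >/dev/null && python3 guard.py 8
```

```text
t10.0 [562.8  50.4  88.3] F [-0.1  4.  -1.7] pull 4.0 gap 17.1
t10.2 [562.5  46.9  88.2] F [ 0.2  4.4 -1. ] pull 4.4 gap 16.9
t10.4 [562.2  42.6  88.2] F [-0.5  4.4 -1.6] pull 4.4 gap 17.1
t10.6 [561.9  38.4  88.1] F [-1.   5.  -0.4] pull 4.9 gap 17.4
```

```bash
python3 -m handwheel '[[-0.003,0,0,0],[-0.003,-0.0001,0,0],[-0.004,-0.0001,0,0],[-0.004,-0.0001,0,0],[-0.004,-0.0001,0,0]]' >/dev/null && python3 guard.py 8 &&
python3 -m handwheel '[[-0.004,-0.0001,0,0],[-0.004,-0.0001,0,0],[-0.004,-0.0001,0,0],[-0.004,-0.0001,0,0]]' >/dev/null && python3 guard.py 8 &&
python3 -m handwheel '[[-0.004,-0.0001,0,0],[-0.003,-0.0001,0,0],[-0.003,0,0,0],[-0.002,0,0,0],[-0.001,0,0,0]]' >/dev/null && python3 guard.py 8
```

```text
t11.1 [560.4  20.3  88. ] F [-2.5  5.1 -1.2] pull 4.9 gap 16.6
t11.5 [558.9   4.4  87.9] F [-1.8  5.  -0.4] pull 4.9 gap 17.0
t12.0 [557.8  -8.7  87.9] F [-3.4  3.9 -0.1] pull 3.6 gap 17.0
```

```bash
s(){ python3 guard.py 7.5; }
python3 -m handwheel '[[-0.0006,-0.0005,0,0],[-0.0006,-0.0005,0,0]]' >/dev/null && s &&
python3 -m handwheel '[[-0.0006,-0.0005,0,0],[-0.0006,-0.0001,0,0]]' >/dev/null && s &&
python3 -m handwheel '[[-0.0006,-0.0001,0,0],[-0.0006,0,0,0]]' >/dev/null && s &&
python3 -m handwheel '[[-0.0006,-0.0001,0,0],[-0.0006,0,0,0]]' >/dev/null && s &&
python3 -m handwheel '[[-0.0006,-0.0001,0,0],[-0.0006,0,0,0]]' >/dev/null && s &&
python3 -m handwheel '[[-0.0006,-0.0001,0,0],[-0.0006,0,0,0]]' >/dev/null && s &&
python3 -m handwheel '[[-0.0006,-0.0001,0,0],[-0.0006,0,0,0]]' >/dev/null && s &&
python3 -m handwheel '[[-0.0006,-0.0001,0,0],[-0.0006,0,0,0]]' >/dev/null && s
```

```text
t12.2 [557.2  -9.7  88. ] F [-0.9  3.9 -1.4] pull 3.8 gap 17.0
t12.4 [556.9 -10.8  88.2] F [-2.   4.  -0.9] pull 3.8 gap 17.1
t12.6 [556.8 -12.   88.2] F [-1.5  4.  -0.8] pull 3.8 gap 17.2
t12.8 [556.6 -13.1  88.3] F [ 0.4  3.8 -1.7] pull 3.8 gap 17.1
t13.0 [556.5 -14.3  88.3] F [-1.1  3.7 -0.9] pull 3.6 gap 17.1
t13.2 [556.3 -15.5  88.3] F [-0.3  3.9 -0.3] pull 3.9 gap 17.3
t13.4 [556.2 -16.7  88.3] F [-0.2  4.2 -0.4] pull 4.2 gap 16.9
t13.6 [556.  -17.9  88.3] F [-0.9  3.7 -1.3] pull 3.7 gap 16.8
```

```bash
s(){ python3 guard.py 7; }
python3 -m handwheel '[[-0.0006,-0.0001,0,0],[-0.0006,0,0,0]]' >/dev/null && s &&
python3 -m handwheel '[[-0.0006,-0.0001,0,0],[-0.0006,0,0,0]]' >/dev/null && s &&
python3 -m handwheel '[[-0.0006,-0.0001,0,0],[-0.0006,0,0,0]]' >/dev/null && s &&
python3 -m handwheel '[[-0.0006,-0.0001,0,0],[-0.0006,0,0,0]]' >/dev/null && s &&
python3 -m handwheel '[[-0.0006,-0.0001,0,0],[-0.0006,0,0,0]]' >/dev/null && s &&
python3 -m handwheel '[[-0.0006,-0.0001,0,0],[-0.0006,0,0,0]]' >/dev/null && s &&
python3 -m handwheel '[[-0.0006,-0.0001,0,0],[-0.0006,0,0,0]]' >/dev/null && s &&
python3 -m handwheel '[[-0.0006,-0.0001,0,0],[-0.0006,0,0,0]]' >/dev/null && s &&
python3 -m handwheel '[[-0.0006,-0.0001,0,0],[-0.0006,0,0,0]]' >/dev/null && s &&
python3 -m handwheel '[[-0.0006,-0.0001,0,0],[-0.0006,0,0,0]]' >/dev/null && s &&
python3 -m handwheel '[[-0.0006,-0.0001,0,0],[-0.0006,0,0,0]]' >/dev/null && s &&
python3 -m handwheel '[[-0.0006,-0.0001,0,0],[-0.0006,0,0,0]]' >/dev/null && s &&
python3 -m handwheel '[[-0.0006,-0.0001,0,0],[-0.0006,0,0,0]]' >/dev/null && s &&
python3 -m handwheel '[[-0.0006,-0.0001,0,0],[-0.0006,0,0,0]]' >/dev/null && s &&
python3 -m handwheel '[[-0.0006,-0.0001,0,0],[-0.0006,0,0,0]]' >/dev/null && s &&
python3 -m handwheel '[[-0.0006,-0.0001,0,0],[-0.0006,0,0,0]]' >/dev/null && s &&
python3 -m handwheel '[[-0.0006,-0.0001,0,0],[-0.0006,0,0,0]]' >/dev/null && s &&
python3 -m handwheel '[[-0.0006,-0.0001,0,0],[-0.0006,0,0,0]]' >/dev/null && s &&
python3 -m handwheel '[[-0.0006,-0.0001,0,0],[-0.0006,0,0,0]]' >/dev/null && s &&
python3 -m handwheel '[[-0.0006,-0.0001,0,0],[-0.0006,0,0,0]]' >/dev/null && s
```

```text
t13.8 [555.9 -19.1  88.3] F [-0.4  3.8 -1.6] pull 3.8 gap 17.1
t14.0 [555.6 -20.3  88.2] F [-0.5  4.4 -0.8] pull 4.3 gap 17.2
t14.2 [555.5 -21.5  88.3] F [ 0.7  4.8 -2. ] pull 4.8 gap 17.0
t14.4 [555.4 -22.7  88.3] F [ 0.7  3.7 -1.6] pull 3.7 gap 16.8
t14.6 [555.2 -23.9  88.3] F [ 0.8  4.5 -1.1] pull 4.5 gap 16.7
t14.8 [555.  -25.1  88.3] F [-0.   3.7 -1.2] pull 3.7 gap 17.1
t15.0 [554.8 -26.2  88.3] F [ 0.   3.8 -1.3] pull 3.8 gap 17.2
t15.2 [554.7 -27.4  88.3] F [-0.4  4.4 -1.9] pull 4.3 gap 17.1
t15.4 [554.5 -28.6  88.2] F [-0.5  3.9 -1.2] pull 3.9 gap 16.7
t15.6 [554.4 -29.8  88.3] F [ 1.   4.8 -1.5] pull 4.9 gap 17.1
t15.8 [554.2 -31.   88.2] F [ 0.6  5.1 -1.9] pull 5.1 gap 16.9
t16.0 [554.  -32.2  88.3] F [ 1.7  4.1 -1.7] pull 4.2 gap 16.8
t16.2 [553.8 -33.4  88.2] F [ 1.3  3.4 -0.7] pull 3.5 gap 17.0
t16.4 [553.7 -34.6  88.3] F [ 1.   3.9 -2.1] pull 3.9 gap 17.1
t16.6 [553.5 -35.8  88.3] F [ 1.3  3.9 -1.4] pull 4.0 gap 17.0
t16.8 [553.4 -37.   88.3] F [ 1.1  3.8 -1.2] pull 3.9 gap 17.4
t17.0 [553.2 -38.2  88.2] F [ 1.5  3.9 -1.4] pull 4.0 gap 17.3
t17.2 [553.  -39.4  88.2] F [ 0.7  4.6 -2.1] pull 4.6 gap 17.2
t17.4 [552.9 -40.6  88.2] F [ 0.8  4.  -1. ] pull 4.1 gap 16.7
t17.6 [552.7 -41.7  88.3] F [ 0.9  3.4 -1.6] pull 3.5 gap 17.2
```

```bash
s(){ python3 guard.py 7; }
python3 -m handwheel '[[-0.0006,0,0,0],[-0.0006,0,0,0]]' >/dev/null && s &&
python3 -m handwheel '[[-0.0006,0,0,0],[-0.0006,0,0,0]]' >/dev/null && s &&
python3 -m handwheel '[[-0.0006,0,0,0],[-0.0006,0,0,0]]' >/dev/null && s &&
python3 -m handwheel '[[-0.0006,0,0,0],[-0.0006,0,0,0]]' >/dev/null && s &&
python3 -m handwheel '[[-0.0006,-0.0001,0,0],[-0.0006,0,0,0]]' >/dev/null && s &&
python3 -m handwheel '[[-0.0006,0,0,0],[-0.0006,0,0,0]]' >/dev/null && s &&
python3 -m handwheel '[[-0.0006,-0.0001,0,0],[-0.0006,0,0,0]]' >/dev/null && s &&
python3 -m handwheel '[[-0.0006,0,0,0],[-0.0006,0,0,0]]' >/dev/null && s &&
python3 -m handwheel '[[-0.0006,-0.0001,0,0],[-0.0006,0,0,0]]' >/dev/null && s &&
python3 -m handwheel '[[-0.0006,0,0,0],[-0.0006,0,0,0]]' >/dev/null && s &&
python3 -m handwheel '[[-0.0006,-0.0001,0,0],[-0.0006,0,0,0]]' >/dev/null && s &&
python3 -m handwheel '[[-0.0006,0,0,0],[-0.0006,0,0,0]]' >/dev/null && s &&
python3 -m handwheel '[[-0.0006,-0.0001,0,0],[-0.0006,0,0,0]]' >/dev/null && s &&
python3 -m handwheel '[[-0.0006,0,0,0],[-0.0006,0,0,0]]' >/dev/null && s &&
python3 -m handwheel '[[-0.0006,-0.0001,0,0],[-0.0006,0,0,0]]' >/dev/null && s &&
python3 -m handwheel '[[-0.0006,-0.0001,0,0],[-0.0006,0,0,0]]' >/dev/null && s &&
python3 -m handwheel '[[-0.0006,-0.0001,0,0],[-0.0006,0,0,0]]' >/dev/null && s &&
python3 -m handwheel '[[-0.0006,0,0,0],[-0.0006,0,0,0]]' >/dev/null && s &&
python3 -m handwheel '[[-0.0006,-0.0001,0,0],[-0.0006,0,0,0]]' >/dev/null && s &&
python3 -m handwheel '[[-0.0006,-0.0001,0,0],[-0.0006,0,0,0]]' >/dev/null && s
```

```text
t17.8 [552.6 -42.7  88.2] F [ 1.9  6.6 -2.1] pull 6.8 gap 16.9
t18.0 [552.5 -43.3  88. ] F [ 1.   9.2 -1.2] pull 9.3 gap 17.1
```

The stop is being felt, so I'll settle and raise the pull in small steps.

```bash
s(){ python3 guard.py 10.8; }
python3 -m handwheel '[[0,0,0,0]]' >/dev/null && s && python3 -m handwheel '[[0,0,0,0]]' >/dev/null && s &&
python3 -m handwheel '[[-0.0002,0,0,0],[0,0,0,0]]' >/dev/null && s &&
python3 -m handwheel '[[-0.0002,0,0,0],[0,0,0,0]]' >/dev/null && s &&
python3 -m handwheel '[[-0.0002,0,0,0],[0,0,0,0]]' >/dev/null && s &&
python3 -m handwheel '[[-0.0002,0,0,0],[0,0,0,0]]' >/dev/null && s
```

```text
t18.1 [552.5 -43.4  88.1] F [ 3.   8.1 -2. ] pull 8.3 gap 17.0
t18.2 [552.5 -43.3  88.1] F [ 1.4  6.7 -1.7] pull 6.8 gap 17.4
t18.4 [552.5 -43.4  88.1] F [ 1.9  8.3 -1.9] pull 8.4 gap 16.9
t18.6 [552.5 -43.5  88.1] F [ 2.3  8.7 -2.1] pull 8.8 gap 17.1
t18.8 [552.5 -43.6  88. ] F [ 2.2  8.5 -2.1] pull 8.6 gap 16.9
t19.0 [552.4 -43.7  88. ] F [ 2.7  9.9 -2.3] pull 10.1 gap 17.2
```

```bash
s(){ python3 guard.py 11.8; }
python3 -m handwheel '[[-0.0002,-0.0001,0,0],[0,0,0,0]]' >/dev/null && s &&
python3 -m handwheel '[[-0.0002,0,0,0],[0,0,0,0]]' >/dev/null && s &&
python3 -m handwheel '[[-0.0002,0,0,0],[0,0,0,0]]' >/dev/null && s &&
python3 -m handwheel '[[-0.0001,0,0,0],[0,0,0,0]]' >/dev/null && s
```

```text
t19.2 [552.4 -43.8  88. ] F [ 1.7 10.5 -2.7] pull 10.6 gap 16.8
t19.4 [552.4 -43.9  88. ] F [ 2.1 10.3 -2.5] pull 10.4 gap 17.3
t19.6 [552.4 -44.   88. ] F [ 3.2 10.5 -1.7] pull 10.7 gap 16.8
t19.8 [552.3 -44.   87.9] F [ 3.1 10.9 -3.5] pull 11.1 gap 16.6
```

```bash
python3 -m handwheel '[[0.0005,0,0,0],[0.0007,0,0,0],[0.001,0,0,0],[0.0015,0,0,0],[0.0015,0,0,0],[0.001,0,0,0],[0,0,0,0]]' >/dev/null && python3 guard.py 3 &&
python3 -m handwheel '[[0,0,-0.003,0],[0,0,-0.004,0],[0,0,-0.004,0]]' >/dev/null && python3 guard.py 3 &&
python3 -m handwheel '[[0,0,-0.006,0],[0,0,-0.01,0],[0,0,-0.02,0],[0,0,-0.02,0],[0,0,-0.01,0],[0,0,0,0],[0,0,0,0]]' >/dev/null && python3 guard.py 3
python3 - <<'E'
from h import *
s,im=snap('scene','s6.png');cv2.imwrite('pics/z6.png',cv2.resize(im[150:330,330:600,::-1],(800,533)))
print(rel([430.2,-238.6,100],87))
E
```

```text
t20.5 [552.6 -39.6  88.2] F [ 0.5  0.  -1.5] pull 0.1 gap 16.9
t20.8 [552.8 -39.5  99.7] F [-0.3 -0.5 -1.2] pull -0.5 gap 17.1
t21.5 [552.6 -39.4 165. ] F [-0.   0.2 -0.6] pull 0.2 gap 16.8
(array([-0.2055, -0.1112,  0.0644]), np.float64(-0.02))
```

View pics/z6.png

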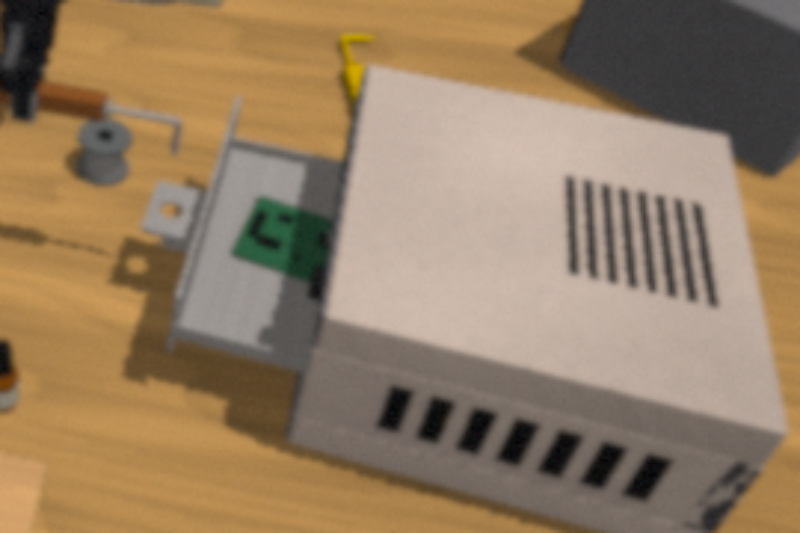

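The picture shows the tray drawn out, the board at (285,240) lying flat on it, and the hook clear at (178,145). Returning the hook.

```bash
python3 -m handwheel '[[-0.012,-0.007,0,0],[-0.025,-0.014,0,0],[-0.03,-0.016,0,0],[-0.035,-0.018,0,0],[-0.035,-0.018,0,0],[-0.03,-0.016,0,0],[-0.025,-0.014,0.01,0],[-0.012,-0.007,0.01,0],[0,0,0,0],[0,0,0,0]]'
python3 -c "
from h import *
print(rel([429.9,-238.7,31.9],87))"
```

```text
time: 22.55
tool_pos: [431.6, -236.8, 144.4]
tcp_rot: [-179.9, -0.1, 86.9]
ft_force: [1.1, 0.4, -0.2]
finger_gap: 16.6
grip_force: 68.6
(array([-0.0021, -0.0015,  0.1125]), np.float64(-0.07))
```

```bash
python3 -m handwheel '[[-0.002,-0.0015,0.01,0],[0,0,0.025,0],[0,0,0.03,0],[0,0,0.01,0],[0,0,0,0],[0,0,0,0],[0,0,0,0]]'
python3 -c "
from h import *
print(rel([429.9,-238.7,31.9],87))"
```

```text
time: 23.25
tool_pos: [431.7, -239.8, 72.0]
tcp_rot: [179.9, 0.1, 87.0]
ft_force: [-0.2, -0.4, -1.0]
finger_gap: 17.4
grip_force: 68.6
(array([ 0.0011, -0.002 ,  0.0401]), np.float64(0.0))
```

```bash
python3 -m handwheel '[[0.0007,-0.0012,0.01,0],[0,0,0.01,0],[0,0,0.008,0],[0,0,0.005,0],[0,0,0,0]]' >/dev/null; python3 guard.py 5
python3 -m handwheel '[[0,0,0.003,0],[0,0,0.002,0],[0,0,0,0],[0,0,0,0]]' >/dev/null; python3 guard.py 5
python3 -c "
from h import *
print(rel([429.9,-238.7,31.9],87))"
```

```text
t23.8 [ 428.5 -237.9   35.9] F [ 1.1  0.2 -0.8] pull 0.3 gap 17.2
t24.1 [ 429.4 -238.6   32.4] F [ 0.6 -0.6 -0. ] pull -0.6 gap 16.9
(array([-0.0001,  0.0005,  0.0005]), np.float64(-0.02))
```

```bash
python3 -m handwheel '[[0,0,0.0005,0],[0,0,0,0]]' >/dev/null; python3 guard.py 5
python3 -m handwheel '[[0,0,0.0005,0],[0,0,0,0],[0,0,0,0]]' >/dev/null; python3 guard.py 5
```

```text
t24.4 [ 429.4 -238.5   31.8] F [-1.2 -0.4 -2.1] pull -0.5 gap 17.0
t24.6 [ 429.5 -238.6   31.7] F [-2.6  2.   4.9] pull 1.8 gap 17.2
```

Contact is felt at the same height as at the grasp. Releasing slowly.

```bash
python3 -m handwheel '[[0,0,0,0],[0,0,0,0],[0,0,0,0],[0,0,0,0],[0,0,0,0]]' 0.03 20
python3 -m handwheel '[[0,0,0,0],[0,0,0,0],[0,0,0,0],[0,0,0,0],[0,0,0,0]]' 0.06
python3 -m handwheel '[[0,0,-0.01,0],[0,0,-0.025,0],[0,0,-0.035,0],[0,0,-0.04,0],[0,0,-0.03,0],[-0.01,0,-0.02,0],[-0.03,0,0,0],[-0.03,0,0,0],[0,0,0,0],[0,0,0,0]]'
python3 - <<'E'
from h import *
a=snap('scene','s7.png')[1];b=snap('wrist','w7.png')[1]
A=cv2.resize(a[150:250,210:370,::-1],(800,500))
A=np.vstack([A[:400]]);B=cv2.resize(b[:,:,::-1],(320,200)); C=cv2.resize(a[:,:,::-1],(320,200))
cv2.imwrite('pics/z7.png',np.vstack([A,np.hstack([B,C,np.zeros((200,160,3),np.uint8)])]))
E
```

```text
time: 25.15
tool_pos: [429.3, -238.5, 31.2]
tcp_rot: [180.0, -0.0, 87.0]
ft_force: [0.4, 0.1, 0.2]
finger_gap: 30.3
grip_force: 0.0
time: 25.65
tool_pos: [429.4, -238.5, 31.2]
tcp_rot: [-180.0, -0.0, 87.0]
ft_force: [0.5, 0.0, -0.6]
finger_gap: 60.0
grip_force: 0.0
time: 26.65
tool_pos: [425.4, -308.6, 191.7]
tcp_rot: [180.0, -0.0, 86.9]
ft_force: [0.9, -0.1, -0.2]
finger_gap: 59.9
grip_force: 0.0
```

View pics/z7.png

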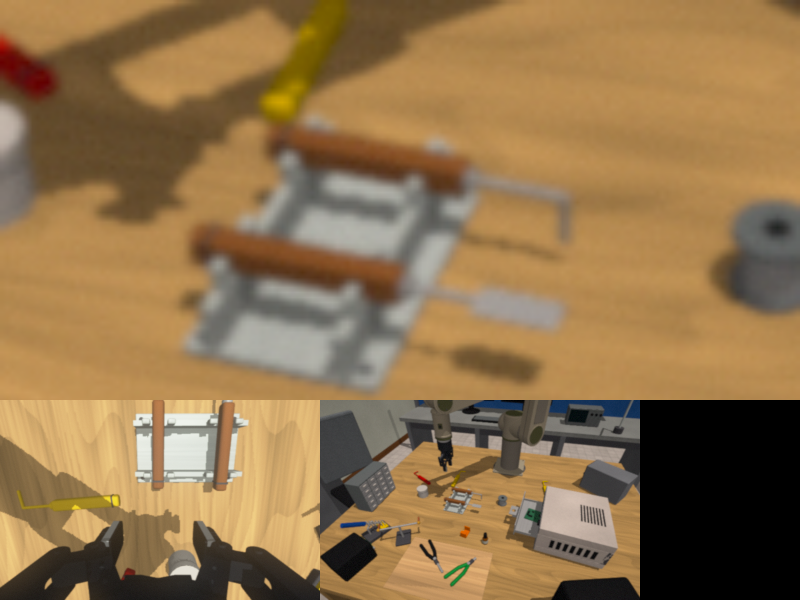

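The hook lies in its notches at (370,160) as before, the spatula hasn't moved, the tray is out with its board, and the gripper is clear. Handing in.

```bash
python3 -c "
from bench import r
print(r.hand_in())"
```

```text
the job is handed in; nothing more can be done
None
```

I handed the job in at about 27 s: the tray is drawn out against its stop at about 11 N of pull with the board lying flat, and the hook is back in its own place on the rest; only the hook touched the tray, and I saw nothing else on the bench disturbed.

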